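# Put the laundry's limescale filter on bypass

### The arm

A 7-joint arm with a two-finger parallel gripper is mounted at the origin on the work surface. World frame = base frame: x ahead of the robot, y to its left, z up, the work surface at z = 0. Lengths are in m, angles in rad, forces in N, time in s.
With the tool pointing down it reaches from about 0.425 to 0.95 m from the base axis. Payload 4.7 kg.
Tool frame: the origin (TCP) lies on the centre line of the jaws, within the pads' length; the fingertips stand 8 mm ahead of it and the grasp point (between the pads) lies 11 mm behind it; z points along the fingers, y is the line along which they close (so a half turn about z gives the same grasp; the last joint's range is limited). The gripper opens to 87 mm and grips with 3 to 60 N. Pads are 19 mm wide; open, the fingers measure 117 mm over their backs; the gripper's body (75 mm by 190 mm) begins 51 mm behind the grasp point.
Start: joints at [1.173, 0.469, -0.049, 1.532, 0.024, 1.141, -0.082], TCP at [0.243, -0.63, 0.231] pointing down, gripper open.
Joint ranges: [-2.59, 2.59], [-0.33, 1.99], [-1.39, 1.29], [0.1, 2.45], [-1.04, 4.18], [0.21, 1.99], [-2.66, 2.66]. Speed limits (rad/s): [2.57, 2.57, 3.14, 3.14, 3.14, 3.14, 3.14].

### API

Orientations are given as a unit quaternion [x, y, z, w].
In Python, from station import manip gives the robot as it stands.
- The arm moves only by the tool drive_tool, never from a script. Its argument "commands" is a list that holds one entry, the list of rows, each a list of 5 numbers: the shift along the tool's x, y, z normalised to -1 to 1, where 1 is 7.5 cm, then the turn about the tool's z normalised to -1 to 1, where 1 is 90 degrees, then the opening, from 0 (shut) to 1 (fully open). In form: [[[dx, dy, dz, roll, fingers], ...]]. A call has 1 to 12 rows; each row shifts and turns the commanded pose from where the row before left it, along the tool's axes as they then stand; what a row does not reach is not made up. A row lasts 1/12 s, in which the tool goes at most 41.7 mm and 7.16 degrees, less where a joint would pass 70% of its speed; a pose out of reach is approached as far as the arm can. A call with a number of a shift or a turn outside -1 to 1 is refused whole. A call with a gripper value outside its range is refused whole. The fingers move at their own pace and stop on an object; "force" is the grip in N (left out, the last holds). Time passes only in rows, so rows that do not move let the fingers close. It gives the time, the measured TCP pose, the force, the opening and the grip force at its end, in the units of the state.
- manip.state(): the state, without advancing time (a new reading comes with each control period).
- manip.read_camera(name): name is "scene" or "top" or "wrist"; returns a dict with "pixels" (420x560x3 uint8, red, green, blue), "mtx" (3x3 intrinsics, pixels), "rvec" (rotation vector, rad) and "tvec" (3), from world to camera coordinates, as OpenCV has them; the wrist camera has in their place "tool_from_camera" (4x4, takes a point from camera to tool coordinates, whose origin is the TCP and whose axes are the flange's). Camera axes: x right, y down, z forward; pixel columns grow to the right and rows downward; lengths in m; the calibration is good to about 2 mm. The wrist camera is an equidistant fisheye: a pixel r from the principal point sees the ray r / f radians off the axis. A picture is of the moment at which its call begins: read the wrist's pose just before it. There is no depth.
- manip.job_done(): hands the job in; it is judged then, once.
The state is a dict: "t": time; "joints": joint angles; "joint_vel": joint speeds; "joint_efforts": joint torques, N m; "tcp_pos": TCP position; "tool_rot": TCP orientation; "wrist_force": force on the tool from outside, world axes, zero at the start; "torque": the same for the moment, N m; "width": opening from 0.0 (shut) to 1.0 (fully open); "finger_force": force on a finger pad.
Only numpy, scipy, OpenCV 4.12 (cv2) and the standard library are available. Lean on these libraries where they do the work, as an engineer would, in place of code of your own. Each camera call takes 0.05 s, during which the arm holds its last target. There are 200 camera calls.

### The job

The cartridge of the limescale filter has to be changed while the washing machine keeps its water. Pushing with a fingertip, first open the bypass valve (the one in the straight pipe between the two branches), so that its lever lies along its pipe, and then shut the valve in each of the two branches to the filter, so that its lever stands square across its pipe; turn each lever gently the full quarter turn to its stop, without forcing it. Do not take hold of the levers, and leave everything else on the counter standing where it is.

Things in the scene. Friction and masses are not known exactly. Their poses are not given: they have to be found in the camera images.
- pipework: Fixed three-valve bypass in 15 mm copper pipe, pipe axes 125 mm up. Origin on the counter below the bypass stem. Main pipe along its y, between risers at y = +-210 mm; from tees at y = +-140 the branches run along +x (away from the robot) and meet at the filter (white head 80 mm wide, clear bowl) at x = 180, y = 0. Stems: bypass (0, 0), branches (110, +-140). Levers apart, its top is 156 mm up.
- bypass (a joint): Lever of the bypass valve, in the main pipe. 0 = shut: it points along the pipework's +x, square across its pipe. Opens anticlockwise seen from above; 1.571 = open: it points along the pipework's +y, along its pipe. Stays where left; takes about 6 N at 65 mm out. Hard stops at 0 and 1.571 rad.
- left_valve (a joint): Lever of the valve in the branch at the pipework's +y side. 0 = open: it points along the pipework's -x, along its pipe. Shuts clockwise seen from above; 1.571 = shut: it points along +y, square across its pipe. Stays where left; takes about 6 N at 65 mm out. Hard stops at 0 and 1.571 rad.
- right_valve (a joint): Lever of the valve in the branch at the pipework's -y side. 0 = open: it points along the pipework's +x, along its pipe. Shuts clockwise seen from above; 1.571 = shut: it points along -y, square across its pipe. Stays where left; takes about 6 N at 65 mm out. Hard stops at 0 and 1.571 rad.
- bypass_pivot (a point): Fixed point on the stem axis of the bypass valve, at the mid-height of its lever's grip (170 mm up); axes as the pipework's.
- bypass_end (a point): Point on the bypass valve's lever, 65 mm out from the stem axis and at mid-height of its black grip, 170 mm above the counter. The grip is 22 mm wide, 13 mm high, and runs level from 30 to 88 mm out; a steel strap joins it to the stem. x axis: outward along the lever.
- left_valve_pivot (a point): Fixed point on the stem axis of the left branch valve, at the mid-height of its lever's grip (170 mm up); axes as the pipework's.
- left_valve_end (a point): Point on the left branch valve's lever, 65 mm out from the stem axis and at mid-height of its black grip, 170 mm above the counter. The grip is 22 mm wide, 13 mm high, and runs level from 30 to 88 mm out; a steel strap joins it to the stem. x axis: outward along the lever.
- right_valve_pivot (a point): Fixed point on the stem axis of the right branch valve, at the mid-height of its lever's grip (170 mm up); axes as the pipework's.
- right_valve_end (a point): Point on the right branch valve's lever, 65 mm out from the stem axis and at mid-height of its black grip, 170 mm above the counter. The grip is 22 mm wide, 13 mm high, and runs level from 30 to 88 mm out; a steel strap joins it to the stem. x axis: outward along the lever.
- cartridge: Bystander, loose: spare filter cartridge, white cylinder 43 mm across, 78 mm tall, standing between the branches; origin at the centre of its underside.
- dosing_cup: Bystander, loose: white dosing cup, 60 mm across, 48 mm tall, standing between the branches; origin at the centre of its underside.
- bowl_spanner: Bystander, loose: black bowl spanner lying flat on the counter under the main pipe: a ring 92 mm across with a 115 mm handle, 10 mm high; origin in the ring's centre.
- detergent: Bystander, loose: white detergent bottle with a blue cap, 77 mm across, 185 mm tall, beside the right-hand riser; origin at the centre of its underside.
- stain_remover: Bystander, loose: grey bottle, 52 mm across, 170 mm tall, to one side; origin at the centre of its underside.
- salt_jar: Bystander, loose: glass jar, 72 mm across, 110 mm tall, to one side; origin at the centre of its underside.
- scrub_brush: Bystander, loose: wooden scrubbing brush 120 x 50 mm, 40 mm high, on the left; origin at the centre of its underside.

How it is judged:
By the outcome, as a careful person would: the job done as asked, in the order asked, and still so for the second after the job is handed in, with the robot touching nothing.
It also fails if it takes over 70 s, if anything falls off the work surface, if the arm or the gripper's body presses on something with over 40 N, if the wrist force passes 120 N, or if a joint passes its speed limit or range.

## Working session

There is one attempt and no reset: what is moved stays moved. The work goes in short steps, Python scripts to look and compute and a tool call to move; the robot and the scene stay as the last step left them, time stands still between calls to the robot, and variables do not carry over. Pictures are saved under pics/ and viewed, at most 10 in all, crops included, and the job is handed in when it is done.

Besides the shell and the picture viewer there is one more tool, called as name(argument=value, ...) on one line, values as JSON. drive_tool: Moves the arm, as the interface text tells. Scaled input: -1 to 1 covers 7.5 cm each way for a shift and 90 degrees each way for a turn. Its arguments: {"type":"object","properties":{"commands":{"type":"array","items":{"type":"array","items":{"type":"array","items":{"type":"number","minimum":-1,"maximum":1}}}},"force":{"type":"number"}},"required":["commands"]}

```bash
mkdir -p pics; python3 - <<'E'
from station import manip
import cv2,numpy as np,pickle
s=manip.state();print({k:np.round(v,3).tolist() for k,v in s.items()})
d={}
for n in("scene","top"):
    c=manip.read_camera(n);d[n]=c
    cv2.imwrite(f"pics/{n}.png",c["pixels"][:,:,::-1]);print(n,c["mtx"],c["rvec"],c["tvec"])
pickle.dump(d,open("cams.pkl","wb"))
E
```

```text
{'t': 0.0, 'joints': [1.173, 0.469, -0.049, 1.534, 0.024, 1.141, -0.082], 'joint_vel': [0.001, -0.001, 0.0, -0.0, -0.001, 0.0, -0.0], 'joint_efforts': [-0.001, -50.798, -0.081, -23.616, -0.061, 0.038, 0.0], 'tcp_pos': [0.243, -0.629, 0.229], 'tool_rot': [0.983, 0.183, -0.0, -0.001], 'wrist_force': [-0.446, -0.326, 0.76], 'torque': [0.002, -0.011, 0.015], 'finger_force': 0.0, 'width': 0.998}
scene [[401.36852552   0.         279.38153299]
 [  0.         401.36852552 205.49075609]
 [  0.           0.           1.        ]] [ 1.60714738  2.22196901 -0.66600247] [ 0.18847645 -0.36508852  1.47859021]
top [[430.75091173   0.         277.96489336]
 [  0.         430.75091173 211.81880719]
 [  0.           0.           1.        ]] [ 2.17989554 -2.13627881  0.14649284] [-0.05973324  0.53578365  1.23408134]
```

View pics/top.png

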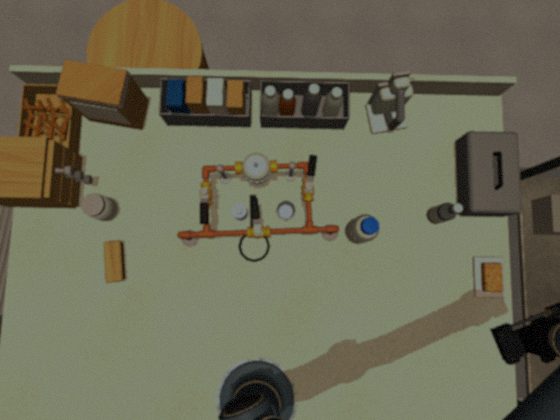

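View pics/scene.png

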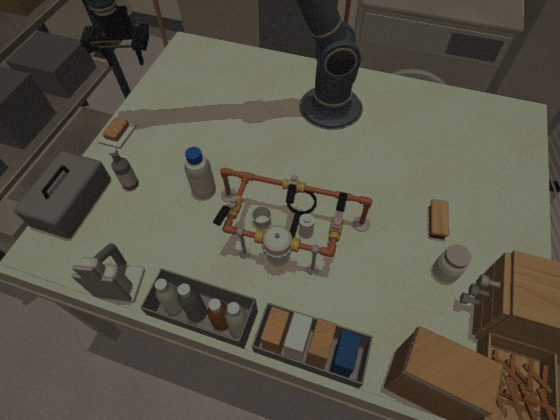

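The top view shows the main pipe from (185,236) to (333,230). The bypass lever is at about (255,207), the left lever at (204,213) and the right lever at (312,165). All three are in their start positions. Next I'll measure the pipework pose.

```bash
cat > h.py <<'E'
import numpy as np,cv2,pickle
def ray(c,uv,z):
    R=cv2.Rodrigues(c["rvec"])[0];t=np.ravel(c["tvec"])
    p=cv2.undistortPoints(np.float64(uv).reshape(-1,1,2),c["mtx"],None).reshape(-1,2)
    d=np.c_[p,np.ones(len(p))]@R; o=-R.T@t
    return o+d*((z-o[2])/d[:,2])[:,None]
def proj(c,P): return cv2.projectPoints(np.float64(P).reshape(-1,1,3),c["rvec"],c["tvec"],c["mtx"],None)[0].reshape(-1,2)
E
python3 - <<'E'
from h import *
d=pickle.load(open("cams.pkl","rb"));c=d["top"];im=c["pixels"]
hsv=cv2.cvtColor(im,cv2.COLOR_RGB2HSV)
pipe=cv2.inRange(hsv,(3,130,80),(13,255,255));pipe[:,:170]=0;pipe[:,345:]=0;pipe[:225]=0;pipe[245:]=0
v,u=np.nonzero(pipe);m=ray(c,np.c_[u,v],.125)
l=cv2.fitLine(m[:,:2].astype(np.float32),cv2.DIST_HUBER,0,.01,.01).ravel();print("line",l,np.degrees(np.arctan2(l[1],l[0])))
print("y ends",m[:,1].min(),m[:,1].max())
# risers, branches
for n,(a,b,e,f) in dict(lev_b=(248,195,262,226),lev_l=(197,200,212,226),lev_r=(304,152,320,180)).items():
    k=np.zeros(im.shape[:2],np.uint8);k[b:f,a:e]=(im[b:f,a:e].max(2)<45)
    v,u=np.nonzero(k);q=ray(c,np.c_[u,v],.1765)[:,:2];r=cv2.minAreaRect(q.astype(np.float32)*1000);print(n,len(q),q.mean(0),r)
cr=im[130:260,160:400];cv2.imwrite("pics/crop.png",cv2.resize(cr[:,:,::-1],None,fx=3.3,fy=3.3,interpolation=cv2.INTER_CUBIC))
c=d["scene"];im=c["pixels"];cr=im[130:290,180:400];cv2.imwrite("pics/crop2.png",cv2.resize(cr[:,:,::-1],None,fx=3.5,fy=3.5,interpolation=cv2.INTER_CUBIC))
E
```

```text
line [ 0.05561409 -0.99845237  0.47334802 -0.04374908] -86.8119
y ends -0.21276580367989234 0.22137895105866992
lev_b 158 [0.52709336 0.0147808 ] ((522.2716064453125, 13.336835861206055), (73.85420989990234, 18.300077438354492), 1.5868163108825684)
lev_l 140 [0.51203926 0.14487823] ((511.53912353515625, 144.78213500976562), (52.89048385620117, 15.665882110595703), 2.437122106552124)
lev_r 114 [ 0.64545235 -0.13477088] ((645.2681884765625, -134.65084838867188), (16.41231346130371, 52.2369499206543), 80.8311538696289)
```

View pics/crop.png

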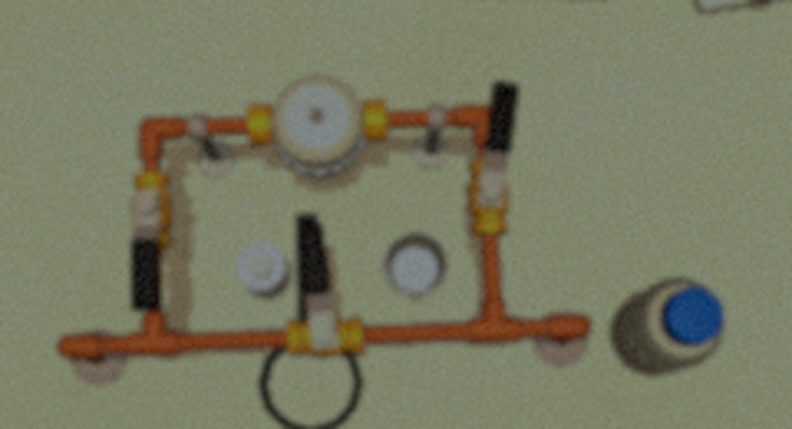

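```bash
python3 - <<'E'
from h import *
d=pickle.load(open("cams.pkl","rb"));c=d["top"]
px=lambda a:np.array(a)/3.3+[160,130]
L=np.array([[180,140],[0,140],[0,-140],[0,210],[0,-210]])/1e3
W=ray(c,px([[150,127],[152,343],[490,325],[72,346],[580,327]]),.125)[:,:2]
# 2D rigid fit
A=L-L.mean(0);B=W-W.mean(0);th=np.arctan2((A[:,0]*B[:,1]-A[:,1]*B[:,0]).sum(),(A*B).sum())
R=np.array([[np.cos(th),-np.sin(th)],[np.sin(th),np.cos(th)]]);t=W.mean(0)-R@L.mean(0)
print(np.degrees(th),t,(W-(L@R.T+t)).round(4).tolist())
for n,s,e in(("b",[0,0],[[300,216],[322,292],[298,216],[318,216],[330,292],[302,292]]),("l",[.11,.14],[[147,240],[145,309]]),("r",[.11,-.14],[[498,152],[505,84]])):
    S=R@s+t; E=ray(c,px(e),.1765)[:,:2];q=(E-S)@R
    print(n,"stem",S,"local grip pts mm",(q*1000).round().tolist(),"ang",np.degrees(np.arctan2(q[:,1],q[:,0])).round())
# stem tops seen (white) vs predicted
for e in ([322,325],[147,207],[491,187]): print("cap at z .16",ray(c,px([e]),.16)[0])
s=d["scene"]
from math import pi
print(proj(s,[[*(R@p+t),.125] for p in L]).round().tolist())
# bottles
cy=ray(c,px([[693,315]]),.185)[0];print("detergent",cy); print("cartridge",ray(c,px([[262,268]]),.078)[0],"cup",ray(c,px([[415,266]]),.048)[0],"filter",ray(c,px([[317,115]]),.156)[0])
E
```

```text
3.5128461238575075 [0.4701176  0.00423086] [[0.0007, -0.0004], [-0.0009, 0.0015], [0.0025, 0.0032], [-0.0004, -0.0029], [-0.0019, -0.0013]]
b stem [0.4701176  0.00423086] local grip pts mm [[91.0, 14.0], [30.0, -1.0], [91.0, 16.0], [91.0, -0.0], [30.0, -8.0], [30.0, 14.0]] ang [  9.  -3.  10.  -0. -15.  25.]
l stem [0.57133279 0.15070776] local grip pts mm [[-33.0, -4.0], [-88.0, -2.0]] ang [-173. -179.]
r stem [ 0.58848904 -0.12876614] local grip pts mm [[27.0, -6.0], [82.0, -15.0]] ang [-13. -10.]
cap at z .16 [0.47523795 0.00473019 0.16      ]
cap at z .16 [0.5678868  0.14836866 0.16      ]
cap at z .16 [ 0.59019034 -0.12924809  0.16      ]
[[331.0, 253.0], [343.0, 196.0], [247.0, 176.0], [368.0, 201.0], [224.0, 171.0]]
detergent [ 0.48681115 -0.2868559   0.185     ]
cartridge [0.53074678 0.0610117  0.078     ] cup [ 0.53919971 -0.07146623  0.048     ] filter [0.64774639 0.01341481 0.156     ]
```

View pics/crop2.png

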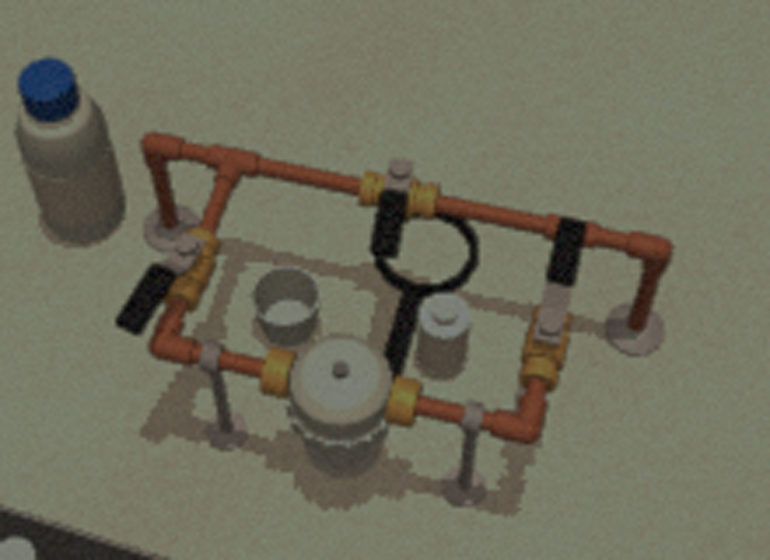

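Pose found: origin about (0.471, 0.004), yaw about 3.4°. It checks out in the scene view, where the elbow is predicted at (331,253) and seen at (331,252). I'll shut the fingers, raise the tool and turn its x axis to lie along the pipework's y.

drive_tool(commands=[[[0,0,-0.04,-0.067,0],[0,0,-0.04,-0.067,0],[0,0,-0.04,-0.067,0],[0,0,-0.04,-0.067,0],[0,0,-0.04,-0.067,0],[0,0,-0.04,-0.067,0],[0,0,-0.04,-0.067,0],[0,0,-0.04,-0.067,0],[0,0,-0.04,-0.067,0],[0,0,-0.04,-0.067,0],[0,0,0,-0.067,0],[0,0,0,-0.067,0]]])

```text
t: 1.1
tcp_pos: [0.2432, -0.6295, 0.2602]
tool_rot: [0.683, 0.73, 0.0, -0.0]
wrist_force: [-0.2, 0.2, -0.3]
width: 0.174
finger_force: 0.0
```

drive_tool(commands=[[[0.37,0.21,0,0,0],[0.37,0.21,0,0,0],[0.37,0.21,0,0,0],[0.37,0.21,0,0,0],[0.37,0.21,0,0,0],[0.37,0.21,0,0,0],[0.37,0.21,0,0,0],[0.37,0.21,0,0,0],[0.37,0.21,0,0,0],[0.37,0.21,0,0,0],[0.37,0.21,0,0,0],[0.37,0.21,0,0,0]]])

```text
t: 2.1
tcp_pos: [0.4119, -0.2841, 0.2603]
tool_rot: [0.685, 0.728, -0.0, -0.0]
wrist_force: [-0.0, 0.8, -0.5]
width: 0.004
finger_force: 0.0
```

drive_tool(commands=[[[0.37,0.21,0,0,0],[0.37,0.21,0,0,0],[0.37,0.21,0,0,0],[0.37,0.21,0,0,0],[0.37,0.21,0,0,0],[0.37,0.21,0,0,0],[0,0,0,0,0],[0,0,0,0,0]]])

```text
t: 2.77
tcp_pos: [0.4963, -0.1117, 0.2603]
tool_rot: [0.684, 0.73, 0.0, -0.0]
wrist_force: [-0.4, -0.7, 0.1]
width: 0.007
finger_force: 0.0
```

```bash
cat > where.py <<'E'
from station import manip
import numpy as np
s=manip.state();yaw=np.radians(3.4);R=np.array([[np.cos(yaw),-np.sin(yaw)],[np.sin(yaw),np.cos(yaw)]])
q=s["tool_rot"];p=np.array(s["tcp_pos"]);l=R.T@(p[:2]-[.471,.004])
print("t",round(s["t"],2),"tcp",p.round(4),"local mm",(l*1000).round(1),"toolx local deg",round(np.degrees(2*np.arctan2(q[1],q[0]))-3.4,2),"F",np.round(s["wrist_force"],1),"j7",round(s["joints"][6],2))
E
python3 where.py; python3 - <<'E'
from station import manip
import cv2
c=manip.read_camera("wrist");print(c["mtx"],c["tool_from_camera"]);cv2.imwrite("pics/w1.png",c["pixels"][:,:,::-1])
E
```

```text
t 2.77 tcp [ 0.4963 -0.1117  0.2603] local mm [  18.4 -117. ] toolx local deg 90.36 F [-0.4 -0.7  0.1] j7 0.06
[[325.1922621    0.         275.47673384]
 [  0.         325.1922621  213.50837703]
 [  0.           0.           1.        ]] [[ 3.92576145e-04 -9.55702725e-01 -2.94333396e-01  8.13349221e-02]
 [ 9.99999020e-01  7.70657189e-04 -1.16855042e-03  1.41333924e-04]
 [ 1.34361697e-03 -2.94332649e-01  9.55702091e-01 -1.53107199e-01]
 [ 0.00000000e+00  0.00000000e+00  0.00000000e+00  1.00000000e+00]]
```

View pics/w1.png

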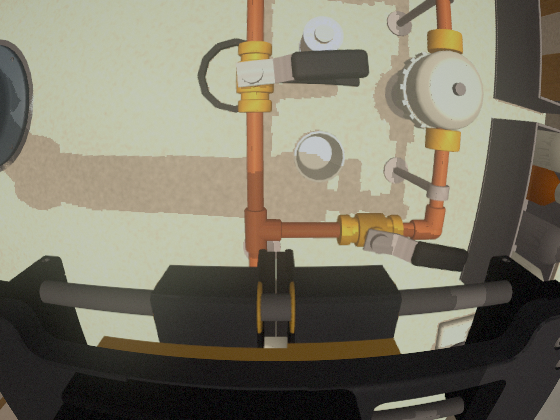

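The wrist view shows the bypass stem at (253,73) with its grip from (293,68) to (367,65). The right stem is at (381,241) with its grip from (413,250) to (467,260). I'll cast these to points.

```bash
cat >> h.py <<'E'
def wray(c,s,uv,z):
    from scipy.spatial.transform import Rotation as Ro
    K=c["mtx"];a=(np.float64(uv)-K[:2,2])/K[0,0];r=np.linalg.norm(a,axis=1)
    d=np.c_[a*(np.sin(r)/r)[:,None],np.cos(r)];T=np.array(c["tool_from_camera"]);Q=Ro.from_quat(s["tool_rot"]).as_matrix()
    d=d@T[:3,:3].T@Q.T;o=Q@T[:3,3]+s["tcp_pos"]
    return o+d*((np.asarray(z)-o[2])/d[:,2])[:,None]
def loc(P,o=(.471,.004),y=3.4):
    y=np.radians(y);return (P[:,:2]-o)@np.array([[np.cos(y),-np.sin(y)],[np.sin(y),np.cos(y)]])*1000
E
python3 - <<'E'
from h import *
from station import manip
s=manip.state();c=manip.read_camera("wrist")
print(loc(wray(c,s,[[253,73],[293,68],[367,65],[381,241],[413,250],[467,260],[263,230],[433,224],[256,20],[459,89]],[.16,.1765,.1765,.16,.1765,.1765,.125,.125,.125,.156])).round(1).tolist())
E
```

```text
[[-0.1, -3.4], [29.5, -1.9], [83.9, 3.3], [109.3, -140.2], [133.7, -142.2], [193.0, -154.3], [5.6, -142.6], [177.7, -136.8], [-0.3, 50.6], [175.4, -3.7]]
```

drive_tool(commands=[[[0.26,0.155,0,0,0],[0.26,0.155,0,0,0],[0.26,0.155,0,0,0],[0.26,0.155,0,0,0],[0,0,0,0,0],[0,0,0.246,0,0],[0,0,0.246,0,0],[0,0,0.246,0,0],[0,0,0.246,0,0],[0,0,0.246,0,0],[0,0,0,0,0]]])

```text
t: 3.78
tcp_pos: [0.5345, -0.0358, 0.1647]
tool_rot: [0.686, 0.727, -0.003, -0.003]
wrist_force: [0.1, -0.3, -0.9]
width: 0.009
finger_force: 0.0
```

```bash
python3 where.py
```

```text
t 3.78 tcp [ 0.5345 -0.0358  0.1647] local mm [ 61.  -43.5] toolx local deg 89.91 F [ 0.1 -0.3 -0.9] j7 -0.21
```

drive_tool(commands=[[[0.1,0.03,-0.04,0,0],[0.1,0.03,0,0,0],[0.05,0,0,0,0],[0.05,0,0,0,0],[0,0,0,0,0]]])

```text
t: 4.2
tcp_pos: [0.5412, -0.009, 0.1723]
tool_rot: [0.685, 0.729, 0.001, 0.001]
wrist_force: [0.6, 0.2, 0.2]
width: 0.006
finger_force: 0.0
```

```bash
python3 where.py
```

```text
t 4.2 tcp [ 0.5412 -0.009   0.1723] local mm [ 69.3 -17.2] toolx local deg 90.2 F [0.6 0.2 0.2] j7 -0.26
```

drive_tool(commands=[[[0.047,0.012,0.03,-0.0333,0],[0.047,0.012,0,-0.0333,0],[0.047,0.012,0,-0.0333,0],[0.047,0.012,0,-0.0333,0],[0.047,0.012,0,-0.0333,0],[0.047,0.012,0,-0.0333,0],[0.047,0.012,0,-0.0333,0],[0.047,0.012,0,-0.0333,0],[0.047,0.012,0,-0.0333,0],[0.047,0.012,0,-0.0333,0]]])

```text
t: 5.03
tcp_pos: [0.5408, 0.0225, 0.1698]
tool_rot: [0.474, 0.881, -0.001, 0.003]
wrist_force: [3.0, -4.8, 0.7]
width: 0.006
finger_force: 3.0
```

```bash
python3 where.py
```

```text
t 5.03 tcp [0.5408 0.0225 0.1698] local mm [70.8 14.3] toolx local deg 120.07 F [ 3.  -4.8  0.7] j7 0.14
```

drive_tool(commands=[[[0.048,0.014,0,-0.0333,0],[0.048,0.014,0,-0.0333,0],[0.048,0.014,0,-0.0333,0],[0.048,0.014,0,-0.0333,0],[0.048,0.014,0,-0.0333,0],[0.048,0.014,0,-0.0333,0],[0.048,0.014,0,-0.0333,0],[0.048,0.014,0,-0.0333,0],[0.048,0.014,0,-0.0333,0],[0.048,0.014,0,-0.0333,0],[0.048,0.014,0,-0.0333,0],[0.048,0.014,0,-0.0333,0]]])

```text
t: 6.03
tcp_pos: [0.5167, 0.0599, 0.1698]
tool_rot: [0.178, 0.984, -0.001, 0.003]
wrist_force: [3.5, -4.6, 0.6]
width: 0.005
finger_force: 2.8
```

```bash
python3 where.py
```

```text
t 6.03 tcp [0.5167 0.0599 0.1698] local mm [49.  53.1] toolx local deg 156.05 F [ 3.5 -4.6  0.6] j7 0.62
```

```bash
python3 - <<'E'
from station import manip
import cv2
c=manip.read_camera("wrist");cv2.imwrite("pics/w2.png",c["pixels"][:,:,::-1])
E
```

```text
(no output)
```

View pics/w2.png

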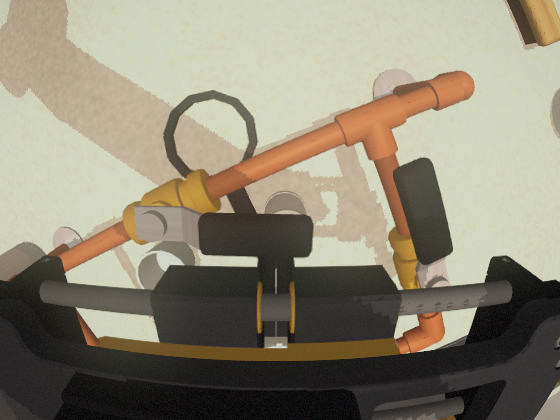

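The grip, from (200,235) to (312,235), lies flat against the fingers at about 66°. The left lever at (422,210) is clear. Continuing the arc.

drive_tool(commands=[[[0.048,0.015,0,-0.0333,0],[0.048,0.015,0,-0.0333,0],[0.048,0.015,0,-0.0333,0],[0.048,0.015,0,-0.0333,0],[0.048,0.015,0,-0.0333,0],[0.048,0.015,0,-0.0333,0],[0.032,0.01,0,-0.0222,0]]])

```text
t: 6.67
tcp_pos: [0.4951, 0.0723, 0.1699]
tool_rot: [0.005, 1.0, -0.002, 0.003]
wrist_force: [5.3, -4.1, -0.5]
width: 0.003
finger_force: 2.5
```

```bash
python3 where.py
```

```text
t 6.67 tcp [0.4951 0.0723 0.1699] local mm [28.2 66.8] toolx local deg 176.03 F [ 5.3 -4.1 -0.5] j7 0.9
```

drive_tool(commands=[[[0.016,0.005,0,-0.0111,0],[0.016,0.005,0,-0.0111,0]]])

```text
t: 6.83
tcp_pos: [0.4928, 0.0732, 0.1699]
tool_rot: [-0.012, 1.0, -0.001, 0.003]
wrist_force: [4.9, -4.1, -0.6]
width: 0.009
finger_force: 2.4
```

```bash
python3 where.py
```

```text
t 6.83 tcp [0.4928 0.0732 0.1699] local mm [25.9 67.8] toolx local deg 177.95 F [ 4.9 -4.1 -0.6] j7 0.92
```

drive_tool(commands=[[[0.016,0.005,0,-0.0111,0],[0.016,0.005,0,-0.0111,0]]])

```text
t: 7.0
tcp_pos: [0.4905, 0.0739, 0.1699]
tool_rot: [-0.029, 1.0, -0.001, 0.003]
wrist_force: [5.3, -4.1, -0.1]
width: 0.007
finger_force: 2.4
```

drive_tool(commands=[[[0.012,0.0,0,0,0],[0.0,0.0,0,0,0]]])

```text
t: 7.17
tcp_pos: [0.4895, 0.0741, 0.1699]
tool_rot: [-0.029, 1.0, -0.001, 0.002]
wrist_force: [5.7, -2.9, -0.3]
width: 0.009
finger_force: 2.1
```

drive_tool(commands=[[[0.012,0.0,0,0,0],[0.0,0.0,0,0,0]]])

```text
t: 7.33
tcp_pos: [0.4886, 0.0742, 0.1699]
tool_rot: [-0.029, 1.0, -0.001, 0.003]
wrist_force: [4.9, -3.3, -0.4]
width: 0.008
finger_force: 2.3
```

drive_tool(commands=[[[0.012,0.0,0,0,0],[0.0,0.0,0,0,0]]])

```text
t: 7.5
tcp_pos: [0.488, 0.0743, 0.17]
tool_rot: [-0.029, 1.0, -0.001, 0.003]
wrist_force: [5.5, -2.7, -1.7]
width: 0.006
finger_force: 2.6
```

drive_tool(commands=[[[0.012,0.0,0,0,0],[0.0,0.0,0,0,0]]])

```text
t: 7.67
tcp_pos: [0.4879, 0.0743, 0.17]
tool_rot: [-0.029, 1.0, -0.001, 0.004]
wrist_force: [8.0, -2.6, -3.2]
width: 0.004
finger_force: 3.7
```

drive_tool(commands=[[[0.012,0.0,0,0,0],[0.0,0.0,0,0,0]]])

```text
t: 7.83
tcp_pos: [0.4879, 0.0743, 0.1701]
tool_rot: [-0.029, 1.0, -0.0, 0.005]
wrist_force: [10.7, -1.9, -4.9]
width: 0.009
finger_force: 4.7
```

The force rises while the tool stays put, so the bypass is at its stop. Backing off, rising and turning back.

drive_tool(commands=[[[-0.1,0,0,0,0],[-0.15,0,0,0,0],[-0.15,0,0,0,0],[0,0,-0.2,0,0],[0,0,-0.3,0,0],[0,0,-0.3,0,0],[0,0,-0.3,0,0],[0,0,0,0.0714,0],[0,0,0,0.0714,0],[0,0,0,0.0714,0],[0,0,0,0.0714,0],[0,0,0,0.0714,0]]])

```text
t: 8.83
tcp_pos: [0.5139, 0.078, 0.2517]
tool_rot: [0.251, 0.968, 0.0, -0.0]
wrist_force: [0.4, 0.1, -0.2]
width: 0.008
finger_force: 0.0
```

drive_tool(commands=[[[0,0,0,0.0714,0],[0,0,0,0.0714,0],[0,0,0,0.0714,0],[0,0,0,0.0714,0],[0,0,0,0.0714,0],[0,0,0,0.0714,0],[0,0,0,0.0714,0],[0,0,0,0.0714,0],[0,0,0,0.0714,0],[0,0,0,0,0],[0,0,0,0,0]]])

```text
t: 9.75
tcp_pos: [0.5137, 0.0782, 0.2516]
tool_rot: [0.684, 0.729, -0.0, -0.0]
wrist_force: [-0.3, 0.0, -0.4]
width: 0.004
finger_force: 0.0
```

```bash
python3 where.py; python3 - <<'E'
from station import manip
import cv2
c=manip.read_camera("wrist");cv2.imwrite("pics/w3.png",c["pixels"][:,:,::-1])
E
```

```text
t 9.75 tcp [0.5137 0.0782 0.2516] local mm [47.  71.5] toolx local deg 90.25 F [-0.3  0.  -0.4] j7 -0.37
```

View pics/w3.png

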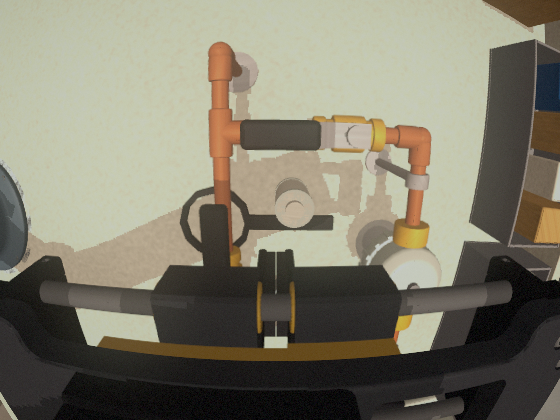

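The bypass lever at (215,235) lies along the main pipe. The left grip, from (241,134) to (320,134), is still along its branch. Moving to the left valve.

drive_tool(commands=[[[0.15,-0.01,0,0,0],[0.15,-0.01,0,0,0],[0.147,-0.01,0,0,0],[0,0,0,0,0],[0,0,0.24,0,0],[0,0,0.24,0,0],[0,0,0.24,0,0],[0,0,0.2,0,0],[0,0,0.12,0,0],[0,0,0.06,0,0],[0,0,0,0,0],[0,0,0,0,0]]])

```text
t: 10.8
tcp_pos: [0.5095, 0.1113, 0.1696]
tool_rot: [0.685, 0.728, 0.0, 0.0]
wrist_force: [0.3, -0.3, -0.6]
width: 0.002
finger_force: 0.0
```

```bash
python3 where.py; python3 - <<'E'
from h import *
c=dict(mtx=np.array([[325.19,0,275.48],[0,325.19,213.51],[0,0,1]]),tool_from_camera=[[3.9e-4,-.9557,-.29433,.08133],[1,7.7e-4,-1.17e-3,1.4e-4],[1.34e-3,-.29433,.9557,-.15311],[0,0,0,1]])
print(loc(wray(c,dict(tool_rot=[.684,.729,0,0],tcp_pos=np.array([.5137,.0782,.2516])),[[356,134],[320,135],[241,134],[281,121],[281,148]],[.16,.1765,.1765,.1765,.1765])).round(1).tolist())
E
```

```text
t 10.8 tcp [0.5095 0.1113 0.1696] local mm [ 44.8 104.8] toolx local deg 90.06 F [ 0.3 -0.3 -0.6] j7 -0.53
[[107.8, 141.1], [77.7, 140.3], [22.5, 140.6], [50.3, 149.6], [50.5, 130.6]]
```

drive_tool(commands=[[[0.06,0,0.01,0,0],[0.06,0,0.01,0,0],[0.05,0,0,0,0],[0.046,-0.0135,0,0.0333,0],[0.046,-0.0135,0,0.0333,0],[0.046,-0.0135,0,0.0333,0],[0.046,-0.0135,0,0.0333,0],[0.046,-0.0135,0,0.0333,0],[0.046,-0.0135,0,0.0333,0],[0.046,-0.0135,0,0.0333,0]]])

```text
t: 11.63
tcp_pos: [0.5033, 0.146, 0.168]
tool_rot: [0.808, 0.59, -0.002, 0.002]
wrist_force: [-2.5, -6.5, 5.1]
width: 0.003
finger_force: 3.3
```

```bash
cat >> where.py <<'E'
import sys
if len(sys.argv)>1:
    # stem x,y (mm), lever base angle deg when tool at 90, sense
    st=np.array([float(sys.argv[1]),float(sys.argv[2])]);base=float(sys.argv[3])
    th=np.radians(base+np.degrees(2*np.arctan2(q[1],q[0]))-3.4-90);d=l*1000-st
    print("lever-eq",np.degrees(th).round(1),"r",(d@[np.cos(th),np.sin(th)]).round(1),"t(ccw)",(d@[-np.sin(th),np.cos(th)]).round(1))
E
python3 where.py 110 140 180
```

```text
t 11.63 tcp [0.5033 0.146  0.168 ] local mm [ 40.7 139.8] toolx local deg 68.85 F [-2.5 -6.5  5.1] j7 -0.94
lever-eq 158.9 r 64.6 t(ccw) 25.2
```

drive_tool(commands=[[[0.046,-0.015,0,0.0333,0],[0.046,-0.015,0,0.0333,0],[0.046,-0.015,0,0.0333,0],[0.046,-0.015,0,0.0333,0],[0.046,-0.015,0,0.0333,0],[0.046,-0.015,0,0.0333,0],[0.046,-0.015,0,0.0333,0],[0.046,-0.015,0,0.0333,0],[0.046,-0.015,0,0.0333,0],[0.046,-0.015,0,0.0333,0]]])

```text
t: 12.47
tcp_pos: [0.511, 0.1812, 0.1679]
tool_rot: [0.933, 0.361, -0.002, 0.002]
wrist_force: [-3.5, -6.1, 4.1]
width: 0.005
finger_force: 3.1
```

```bash
python3 where.py 110 140 180
```

```text
t 12.47 tcp [0.511  0.1812 0.1679] local mm [ 50.4 174.5] toolx local deg 38.9 F [-3.5 -6.1  4.1] j7 -1.48
lever-eq 128.9 r 64.3 t(ccw) 24.7
```

drive_tool(commands=[[[0.046,-0.016,0,0.0333,0],[0.046,-0.016,0,0.0333,0],[0.046,-0.016,0,0.0333,0],[0.046,-0.016,0,0.0333,0],[0.046,-0.016,0,0.0333,0],[0.046,-0.016,0,0.0333,0],[0.046,-0.016,0,0.0333,0],[0.046,-0.016,0,0.0333,0],[0.046,-0.016,0,0.0333,0],[0.046,-0.016,0,0.0333,0]]])

```text
t: 13.3
tcp_pos: [0.5339, 0.208, 0.1672]
tool_rot: [0.994, 0.107, -0.003, 0.002]
wrist_force: [-4.7, -5.8, 3.1]
width: 0.009
finger_force: 2.9
```

```bash
python3 where.py 110 140 180
```

```text
t 13.3 tcp [0.5339 0.208  0.1672] local mm [ 74.9 200. ] toolx local deg 8.94 F [-4.7 -5.8  3.1] j7 -1.99
lever-eq 98.9 r 64.7 t(ccw) 25.4
```

drive_tool(commands=[[[0.031,-0.011,0,0.0222,0],[0.031,-0.011,0,0.0222,0],[0.031,-0.011,0,0.0222,0],[0.016,-0.005,0,0.0111,0]]])

```text
t: 13.63
tcp_pos: [0.5413, 0.2126, 0.167]
tool_rot: [0.999, 0.047, -0.003, 0.002]
wrist_force: [-4.5, -4.1, 2.4]
width: 0.004
finger_force: 2.6
```

drive_tool(commands=[[[0.016,-0.005,0,0.0111,0],[0.016,-0.005,0,0.0111,0]]])

```text
t: 13.8
tcp_pos: [0.5434, 0.2136, 0.167]
tool_rot: [1.0, 0.03, -0.003, 0.002]
wrist_force: [-3.8, -4.7, 1.3]
width: 0.003
finger_force: 2.6
```

drive_tool(commands=[[[0.012,0,0,0,0],[0.012,0,0,0,0],[0,0,0,0,0]]])

```text
t: 14.05
tcp_pos: [0.5452, 0.2141, 0.167]
tool_rot: [1.0, 0.031, -0.003, 0.002]
wrist_force: [-4.6, -3.6, 2.1]
width: 0.002
finger_force: 2.3
```

drive_tool(commands=[[[0.012,0,0,0,0],[0,0,0,0,0]]])

```text
t: 14.22
tcp_pos: [0.5456, 0.2142, 0.1669]
tool_rot: [1.0, 0.031, -0.003, 0.002]
wrist_force: [-6.0, -2.8, 2.6]
width: 0.005
finger_force: 2.8
```

drive_tool(commands=[[[0.012,0,0,0,0],[0,0,0,0,0]]])

```text
t: 14.38
tcp_pos: [0.5457, 0.2142, 0.1669]
tool_rot: [1.0, 0.031, -0.004, 0.002]
wrist_force: [-7.9, -3.9, 4.1]
width: 0.004
finger_force: 3.9
```

drive_tool(commands=[[[0.012,0,0,0,0],[0,0,0,0,0]]])

```text
t: 14.55
tcp_pos: [0.5458, 0.2142, 0.1669]
tool_rot: [1.0, 0.031, -0.005, 0.002]
wrist_force: [-9.4, -4.7, 4.8]
width: 0.004
finger_force: 4.9
```

drive_tool(commands=[[[-0.1,0,0,0,0],[-0.15,0,0,0,0],[-0.15,0,0,0,0],[0,0,-0.2,0,0],[0,0,-0.3,0,0],[0,0,-0.3,0,0],[0,0,-0.3,0,0],[0,0,0,-0.0714,0],[0,0,0,-0.0714,0],[0,0,0,-0.0714,0],[0,0,0,-0.0714,0],[0,0,0,-0.0714,0]]])

```text
t: 15.55
tcp_pos: [0.5193, 0.2143, 0.2504]
tool_rot: [0.951, 0.309, 0.0, 0.0]
wrist_force: [0.0, 1.0, -0.1]
width: 0.006
finger_force: 0.0
```

drive_tool(commands=[[[0,0,0,-0.0714,0],[0,0,0,-0.0714,0],[0,0,0,-0.0714,0],[0,0,0,-0.0714,0],[0,0,0,-0.0714,0],[0,0,0,-0.0714,0],[0,0,0,-0.0714,0],[0,0,0,-0.0714,0],[0,0,0,-0.0714,0],[0,0,0,0,0],[0,0,0,0,0]]])

```text
t: 16.47
tcp_pos: [0.5196, 0.214, 0.2502]
tool_rot: [0.686, 0.728, 0.0, 0.0]
wrist_force: [-0.3, 0.3, -0.1]
width: 0.006
finger_force: 0.0
```

```bash
python3 where.py 110 140 180; python3 - <<'E'
from station import manip
import cv2
c=manip.read_camera("top");cv2.imwrite("pics/t2.png",cv2.resize(c["pixels"][130:260,160:400,::-1],None,fx=3.3,fy=3.3,interpolation=cv2.INTER_CUBIC))
E
```

```text
t 16.47 tcp [0.5196 0.214  0.2502] local mm [ 61.  206.7] toolx local deg 89.96 F [-0.3  0.3 -0.1] j7 -0.64
lever-eq 180.0 r 49.0 t(ccw) -66.7
```

drive_tool(commands=[[[-0.35,0.126,0,0,0],[-0.35,0.126,0,0,0],[-0.35,0.126,0,0,0],[-0.35,0.126,0,0,0],[-0.35,0.126,0,0,0],[-0.35,0.126,0,0,0],[-0.35,0.126,0,0,0],[-0.35,0.126,0,0,0],[-0.35,0.126,0,0,0],[-0.35,0.126,0,0,0],[-0.35,0.126,0,0,0],[-0.35,0.126,0,0,0]]])

```text
t: 17.52
tcp_pos: [0.6528, -0.0948, 0.2502]
tool_rot: [0.686, 0.728, -0.0, 0.0]
wrist_force: [-0.1, 0.1, -0.6]
width: 0.006
finger_force: 0.0
```

drive_tool(commands=[[[0,0,0,0.045,0],[0,0,0,0.045,0],[0,0,0,0,0],[0,0,0,0,0]]])

```text
t: 17.85
tcp_pos: [0.6525, -0.0932, 0.2502]
tool_rot: [0.735, 0.679, -0.0, 0.0]
wrist_force: [0.2, -0.2, 0.7]
width: 0.006
finger_force: 0.0
```

```bash
python3 where.py 110 -140 0; python3 - <<'E'
from station import manip
import cv2
c=manip.read_camera("wrist");cv2.imwrite("pics/w4.png",c["pixels"][:,:,::-1])
E
```

```text
t 17.85 tcp [ 0.6525 -0.0932  0.2502] local mm [ 175.4 -107.8] toolx local deg 82.06 F [ 0.2 -0.2  0.7] j7 -0.22
lever-eq -7.9 r 60.3 t(ccw) 40.9
```

View pics/w4.png

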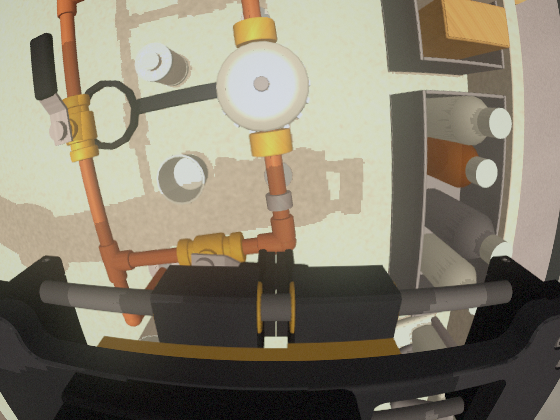

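The view shows the bypass lever along its pipe at (42,65). The filter is at (262,85), and the right valve's stem area is at (205,262). The bin is clear. Descending beside the right lever.

drive_tool(commands=[[[0,0.06,0.24,0,0],[0,0,0.24,0,0],[0,0,0.24,0,0],[0,0,0.2,0,0],[0,0,0.1,0,0],[0,0,0.06,0,0],[0,0,0,0,0],[0,0,0,0,0]]])

```text
t: 18.57
tcp_pos: [0.6575, -0.0939, 0.1698]
tool_rot: [0.735, 0.678, 0.0, 0.0]
wrist_force: [0.5, 0.7, 0.3]
width: 0.003
finger_force: 0.0
```

drive_tool(commands=[[[-0.08,0,0,0,0],[-0.08,0,0,0,0],[-0.05,0,0,0,0],[-0.046,0.014,0,0.0333,0],[-0.046,0.014,0,0.0333,0],[-0.046,0.014,0,0.0333,0],[-0.046,0.014,0,0.0333,0],[-0.046,0.014,0,0.0333,0]]])

```text
t: 19.23
tcp_pos: [0.6587, -0.1242, 0.1696]
tool_rot: [0.817, 0.576, 0.003, -0.001]
wrist_force: [2.0, 5.3, -1.4]
width: 0.005
finger_force: 3.2
```

```bash
python3 where.py 110 -140 0
```

```text
t 19.23 tcp [ 0.6587 -0.1242  0.1696] local mm [ 179.8 -139.1] toolx local deg 66.98 F [ 2.   5.3 -1.4] j7 -0.44
lever-eq -23.0 r 63.9 t(ccw) 28.1
```

drive_tool(commands=[[[-0.04,0,0,0,0],[-0.03,0,0,0,0],[-0.046,0.014,0,0.0333,0],[-0.046,0.014,0,0.0333,0],[-0.046,0.014,0,0.0333,0],[-0.046,0.014,0,0.0333,0],[-0.046,0.014,0,0.0333,0],[-0.046,0.014,0,0.0333,0],[-0.046,0.014,0,0.0333,0],[-0.046,0.014,0,0.0333,0]]])

```text
t: 20.07
tcp_pos: [0.652, -0.1581, 0.1697]
tool_rot: [0.919, 0.394, 0.004, -0.0]
wrist_force: [5.3, 4.3, -2.9]
width: 0.006
finger_force: 3.3
```

```bash
python3 where.py 110 -140 0
```

```text
t 20.07 tcp [ 0.652  -0.1581  0.1697] local mm [ 171.  -172.6] toolx local deg 42.98 F [ 5.3  4.3 -2.9] j7 -0.76
lever-eq -47.0 r 65.4 t(ccw) 22.5
```

Good contact. Continuing the arc.

drive_tool(commands=[[[-0.046,0.0145,0,0.0333,0],[-0.046,0.0145,0,0.0333,0],[-0.046,0.0145,0,0.0333,0],[-0.046,0.0145,0,0.0333,0],[-0.046,0.0145,0,0.0333,0],[-0.046,0.0145,0,0.0333,0],[-0.046,0.0145,0,0.0333,0],[-0.046,0.0145,0,0.0333,0],[-0.046,0.0145,0,0.0333,0],[-0.046,0.0145,0,0.0333,0],[-0.046,0.0145,0,0.0333,0]]])

```text
t: 20.98
tcp_pos: [0.6263, -0.1882, 0.1697]
tool_rot: [0.993, 0.117, 0.003, -0.001]
wrist_force: [5.0, 4.0, -2.7]
width: 0.007
finger_force: 3.0
```

```bash
python3 where.py 110 -140 0
```

```text
t 20.98 tcp [ 0.6263 -0.1882  0.1697] local mm [ 143.6 -201.1] toolx local deg 10.0 F [ 5.   4.  -2.7] j7 -1.21
lever-eq -80.0 r 66.0 t(ccw) 22.5
```

drive_tool(commands=[[[-0.031,0.01,0,0.0222,0],[-0.031,0.01,0,0.0222,0],[-0.031,0.01,0,0.0222,0],[-0.016,0.005,0,0.0111,0]]])

```text
t: 21.32
tcp_pos: [0.6185, -0.1925, 0.1697]
tool_rot: [0.998, 0.056, 0.003, -0.001]
wrist_force: [5.4, 2.2, -2.1]
width: 0.008
finger_force: 2.7
```

drive_tool(commands=[[[-0.016,0.005,0,0.0111,0],[-0.016,0.005,0,0.0111,0],[0,0,0,0,0]]])

```text
t: 21.57
tcp_pos: [0.6161, -0.1935, 0.1697]
tool_rot: [0.999, 0.039, 0.003, -0.001]
wrist_force: [4.7, 2.6, -2.6]
width: 0.003
finger_force: 2.4
```

drive_tool(commands=[[[-0.012,0,0,0,0],[-0.012,0,0,0,0],[0,0,0,0,0]]])

```text
t: 21.82
tcp_pos: [0.6149, -0.1939, 0.1698]
tool_rot: [0.999, 0.039, 0.003, -0.001]
wrist_force: [6.7, 3.5, -2.7]
width: 0.006
finger_force: 3.0
```

drive_tool(commands=[[[-0.012,0,0,0,0],[0,0,0,0,0]]])

```text
t: 21.98
tcp_pos: [0.6146, -0.1939, 0.1699]
tool_rot: [0.999, 0.039, 0.004, -0.001]
wrist_force: [6.7, 4.0, -3.8]
width: 0.003
finger_force: 3.6
```

drive_tool(commands=[[[-0.012,0,0,0,0],[0,0,0,0,0]]])

```text
t: 22.15
tcp_pos: [0.6145, -0.194, 0.1699]
tool_rot: [0.999, 0.04, 0.005, -0.001]
wrist_force: [9.0, 2.9, -5.4]
width: 0.008
finger_force: 4.5
```

drive_tool(commands=[[[0.1,0,0,0,0],[0.15,0,0,0,0],[0.15,0,0,0,0],[0,0,-0.2,0,0],[0,0,-0.3,0,0],[0,0,-0.3,0,0],[0,0,-0.4,0,0],[0,0,0,0,0]]])

```text
t: 22.82
tcp_pos: [0.6432, -0.1946, 0.2661]
tool_rot: [0.999, 0.038, 0.005, 0.002]
wrist_force: [1.0, 0.6, 1.7]
width: 0.001
finger_force: 0.0
```

drive_tool(commands=[[[-0.25,0.35,0,0,0],[-0.25,0.35,0,0,0],[-0.25,0.35,0,0,0],[-0.25,0.35,0,0,0],[-0.25,0.35,0,0,0],[-0.25,0.35,0,0,0],[-0.25,0.35,0,0,0],[-0.25,0.35,0,0,0],[-0.25,0.35,0,0,0],[-0.25,0.35,0,0,0],[-0.25,0.35,0,0,0],[-0.25,0.35,0,0,0]]])

```text
t: 23.82
tcp_pos: [0.4389, -0.5266, 0.2595]
tool_rot: [0.999, 0.039, -0.0, 0.0]
wrist_force: [-0.1, -0.7, 0.4]
width: 0.002
finger_force: 0.0
```

drive_tool(commands=[[[-0.25,0.25,0,0,0],[-0.25,0.25,0,0,0],[-0.25,0.25,0,0,0],[-0.25,0.25,0,0,0],[0,0,0,0,0],[0,0,0,0,0]]])

```text
t: 24.32
tcp_pos: [0.3686, -0.6076, 0.259]
tool_rot: [0.999, 0.037, -0.001, 0.0]
wrist_force: [0.5, 0.4, -0.1]
width: 0.001
finger_force: 0.0
```

```bash
python3 where.py; python3 - <<'E'
from h import *
from station import manip
d=pickle.load(open("cams.pkl","rb"))
for n in("top","scene"):
    c=manip.read_camera(n);im=c["pixels"]
    if n=="top":
        cv2.imwrite("pics/t3.png",cv2.resize(im[130:260,160:400,::-1],None,fx=3.3,fy=3.3,interpolation=cv2.INTER_CUBIC))
    cv2.imwrite(f"pics/f_{n}.png",im[:,:,::-1])
    df=cv2.absdiff(cv2.GaussianBlur(im,(5,5),0),cv2.GaussianBlur(d[n]["pixels"],(5,5),0)).max(2)
    k,_,st,ce=cv2.connectedComponentsWithStats((df>25).astype(np.uint8))
    print(n,[(s[:4].tolist(),int(s[4])) for s in st[1:] if s[4]>12])
E
```

```text
t 24.32 tcp [ 0.3686 -0.6076  0.259 ] local mm [-138.5 -604.4] toolx local deg 0.78 F [ 0.5  0.4 -0.1] j7 -0.56
top [([305, 154, 13, 31], 263), ([314, 181, 29, 17], 363), ([169, 187, 40, 38], 622), ([255, 198, 8, 26], 143), ([252, 219, 7, 8], 35), ([224, 226, 31, 10], 272), ([280, 247, 195, 125], 4373), ([475, 254, 85, 52], 2753), ([294, 290, 213, 112], 4604), ([544, 310, 7, 6], 26), ([525, 316, 11, 7], 52), ([526, 318, 34, 45], 560), ([490, 322, 41, 35], 745), ([527, 353, 30, 39], 556), ([388, 358, 137, 62], 3259), ([506, 367, 54, 53], 880), ([544, 393, 16, 27], 258), ([257, 412, 12, 8], 27), ([263, 415, 14, 5], 43), ([278, 415, 23, 5], 80), ([542, 417, 7, 3], 16)]
scene [([53, 0, 7, 4], 19), ([58, 0, 32, 28], 672), ([93, 0, 36, 37], 729), ([124, 24, 26, 42], 574), ([349, 26, 5, 9], 20), ([58, 29, 24, 33], 375), ([92, 41, 18, 3], 28), ([114, 48, 19, 25], 324), ([359, 48, 4, 8], 13), ([89, 52, 24, 34], 395), ([329, 54, 6, 8], 14), ([314, 58, 4, 8], 25), ([328, 63, 3, 8], 13), ([355, 67, 5, 13], 30), ([119, 99, 180, 29], 1808), ([118, 118, 185, 39], 2099), ([105, 126, 10, 8], 42), ([114, 133, 14, 13], 49), ([104, 140, 7, 4], 16), ([299, 175, 28, 12], 237), ([285, 182, 12, 22], 166), ([201, 188, 22, 12], 179), ([335, 192, 13, 27], 214), ([213, 204, 21, 22], 231), ([286, 216, 7, 13], 60), ([343, 219, 30, 14], 242), ([210, 224, 12, 6], 37), ([221, 240, 9, 16], 49), ([335, 252, 24, 10], 120)]
```

View pics/t3.png

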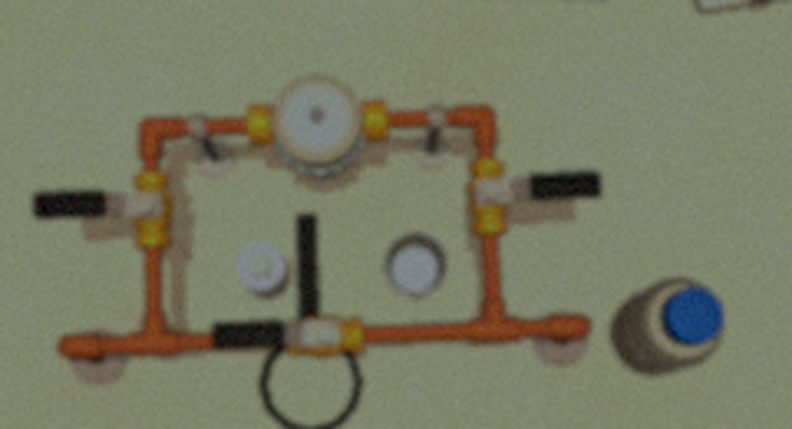

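The final top view shows the bypass grip (215–285, 334) along the main pipe. The left grip (35–105, 204) and right grip (530–600, 185) stand square across their branches. The cup, cartridge, spanner and detergent are where they were.

```bash
python3 -c "
from station import manip
print(manip.job_done())"
```

```text
the job is handed in; nothing more can be done
None
```

I opened the bypass first, then shut the left and right branch valves, each pushed to its stop at about 12 N or less; nothing else was seen to move, and I handed the job in at about 24 s (no verdict was returned).

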